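# Lay out the graduated chime bars on the soldering board

### The arm

A 7-joint arm with a two-finger parallel gripper is mounted at the origin on the work surface. World frame = base frame: x ahead of the robot, y to its left, z up, the work surface at z = 0. Lengths are in m, angles in rad, forces in N, time in s.
With the tool pointing down it reaches from about 0.4 to 0.875 m from the base axis. Payload 6.5 kg.
Tool frame: the origin (TCP) lies at the very end of the fingers, on their centre line; the grasp point (between the pads) lies 19 mm behind it (arm.grasp_offset is the distance from the TCP to the grasp point, in m); z points along the fingers, y is the direction in which the jaws open and shut (so a half turn about z gives the same grasp; the last joint's range is limited). The gripper opens to 88 mm and grips with 3 to 60 N. Pads are 18 mm wide; open, the fingers measure 123 mm over their backs; the gripper's body (75 mm by 187 mm) begins 45 mm behind the grasp point.
Start: joints at [-1.275, 0.536, -0.004, 1.538, 0.003, 1.067, -0.071], TCP at [0.23, 0.608, 0.239] pointing down, gripper open.
Joint ranges: [-2.7, 2.7], [-0.37, 2.16], [-1.27, 1.26], [0.24, 2.4], [-1.31, 4.45], [0.19, 1.91], [-2.76, 2.76]. Speed limits (rad/s): [2.39, 2.39, 3.14, 3.14, 3.14, 3.14, 3.14].

### API

Orientations are given as a unit quaternion [w, x, y, z].
In Python, from workcell import monitor, viewer, order, arm gives the robot as it stands.
- The arm moves only by the tool jog_arm, never from a script. Its argument "commands" is a list of rows, each a list of 5 numbers: the shift along the tool's x, y, z in cm, then the turn about the tool's z in degrees, then the closure, from 0 (fully open) to 1 (shut). A call has 1 to 8 rows; each row is the pose to reach, as a shift and turn from the pose commanded when the call began, along the tool's axes at that moment; what a row does not reach only later rows make up. A row lasts 1/12 s, in which the tool goes at most 41.7 mm and 7.16 degrees, less where a joint would pass 70% of its speed; a pose out of reach is approached as far as the arm can. A call with a gripper value outside its range is refused whole. The fingers move at their own pace and stop on an object; the grip force is fixed at half the most. Time passes only in rows, so rows that repeat a pose let the fingers close. It gives the time, the measured TCP pose, the force and the opening at its end, in the units of the state.
- monitor.sense(): the state, without advancing time (a new reading comes with each control period).
- viewer.grab_frame(name): name is "side" or "top"; returns a dict with "img" (384x512x3 uint8, red, green, blue), "fovy" (degrees; the focal length in pixels is half the picture's height over the tangent of half this angle, whatever the lens; pixels are square), "cx", "cy" (the principal point, pixels), "distortion" ([k1, k2, p1, p2, k3] as OpenCV has them; the pictures are not rectified), "position" and "attitude" of the camera in the world. Camera axes: x right, y up, looking along -z (the intrinsics and any distortion apply to the point x, -y, -z); pixel columns grow to the right and rows downward; lengths in m; the calibration is good to about 2 mm. A picture is of the moment at which its call begins. There is no depth.
- order.finish_job(): hands the job in, once; it reports no verdict.
The state is a dict: "time_s": time; "q": joint angles; "dq": joint speeds; "joint_efforts": joint torques, N m; "tool_pos": TCP position; "eef_rot": TCP orientation; "wrist_force": force on the tool from outside, world axes, zero at the start; "torque": the same for the moment, N m; "grip_width": finger opening in m.
Only numpy, scipy, OpenCV 4.12 (cv2) and the standard library are available. Lean on these libraries where they do the work, as an engineer would, in place of code of your own. Each camera call takes 0.05 s, during which the arm holds its last target. There are 200 camera calls.

### The job

Lay the four brass chime bars on the four blue marks of the white layout board in order of length, the shortest on the mark next to the red dot and the longest at the grey end, each bar lying along its mark and centred on the mark's cross line. The longest bar is under the soldering brick: draw it out level, without shifting the brick from where it rests.

Things in the scene. Friction and masses are not known exactly. Their poses are not given: they have to be found in the camera images.
- bar_45: The shortest bar, 45 mm long. Solid brass bar (45 to 125 g), 12 mm wide and 10 mm thick, lying flat; origin at the middle of the bar (so 5 mm above what it lies on), x along its length, z up. Starts lying free on the table.
- bar_70: The second shortest bar, 70 mm long. Solid brass bar (45 to 125 g), 12 mm wide and 10 mm thick, lying flat; origin at the middle of the bar (so 5 mm above what it lies on), x along its length, z up. Starts lying free on the table.
- bar_95: The second longest bar, 95 mm long. Solid brass bar (45 to 125 g), 12 mm wide and 10 mm thick, lying flat; origin at the middle of the bar (so 5 mm above what it lies on), x along its length, z up. Starts lying free on the table.
- bar_120: The longest bar, 120 mm long. Solid brass bar (45 to 125 g), 12 mm wide and 10 mm thick, lying flat; origin at the middle of the bar (so 5 mm above what it lies on), x along its length, z up. At the start it lies on the table under the brick, sticking out by about 65 mm on the side that the bar's and the brick's -x points to (towards the robot); there are 3 mm between its top and the brick.
- mark_a: Flat blue painted strip, 136 x 20 mm, with a thin black cross line over its middle, on the white layout board (fixed, 160 x 250 mm, its top 10 mm above the table). Origin at the strip's centre on the board's top; x along the strip. The four strips lie side by side, parallel, 50 mm apart, in the order a, b, c, d along the board's +y; this is one end of the row.
- mark_b: Flat blue painted strip, 136 x 20 mm, with a thin black cross line over its middle, on the white layout board (fixed, 160 x 250 mm, its top 10 mm above the table). Origin at the strip's centre on the board's top; x along the strip. The four strips lie side by side, parallel, 50 mm apart, in the order a, b, c, d along the board's +y; this is one of the two inner strips.
- mark_c: Flat blue painted strip, 136 x 20 mm, with a thin black cross line over its middle, on the white layout board (fixed, 160 x 250 mm, its top 10 mm above the table). Origin at the strip's centre on the board's top; x along the strip. The four strips lie side by side, parallel, 50 mm apart, in the order a, b, c, d along the board's +y; this is one of the two inner strips.
- mark_d: Flat blue painted strip, 136 x 20 mm, with a thin black cross line over its middle, on the white layout board (fixed, 160 x 250 mm, its top 10 mm above the table). Origin at the strip's centre on the board's top; x along the strip. The four strips lie side by side, parallel, 50 mm apart, in the order a, b, c, d along the board's +y; this is one end of the row.
- red_dot: Flat red painted disc, 22 mm across, on the board, 34 mm beyond the middle of the end strip (mark_a or mark_d) where the row begins; a grey disc is at the other end. Origin at its centre, on the board's top. (Beyond the brick and board, farther from the robot, stand a 45 mm high yellow tin and a thin dark hook stand, 150 mm high; they have no part in the job.)
- brick: Loose off-white soldering brick, 90 (x) x 110 (y) x 25 mm, 0.45 kg, resting on two fixed dark steel ribs 13 mm high (each 16 mm wide, along the brick's x, under its two y sides, 70 mm free between them); brick top 38 mm above the table. Origin at the centre of its underside. The longest bar runs under it along its x, between the ribs.

How it is judged:
At the end, for the whole second after the job is handed in: From the red dot on, shortest to longest, each bar lies on its own mark: middle within 12 mm of the mark's centre, within 0.2 rad of its direction, flat on the board (middle under 20 mm above the table), released, at rest; the brick within 10 mm of its start (((horizontal distance between red_dot and mark_a below 0.06 m and horizontal distance between bar_45 and mark_a below 0.012 m and angle between the x axis of bar_45 and the x axis of mark_a, either way round below 0.2 rad and horizontal distance between bar_70 and mark_b below 0.012 m and angle between the x axis of bar_70 and the x axis of mark_b, either way round below 0.2 rad and horizontal distance between bar_95 and mark_c below 0.012 m and angle between the x axis of bar_95 and the x axis of mark_c, either way round below 0.2 rad and horizontal distance between bar_120 and mark_d below 0.012 m and angle between the x axis of bar_120 and the x axis of mark_d, either way round below 0.2 rad) or (horizontal distance between red_dot and mark_d below 0.06 m and horizontal distance between bar_45 and mark_d below 0.012 m and angle between the x axis of bar_45 and the x axis of mark_d, either way round below 0.2 rad and horizontal distance between bar_70 and mark_c below 0.012 m and angle between the x axis of bar_70 and the x axis of mark_c, either way round below 0.2 rad and horizontal distance between bar_95 and mark_b below 0.012 m and angle between the x axis of bar_95 and the x axis of mark_b, either way round below 0.2 rad and horizontal distance between bar_120 and mark_a below 0.012 m and angle between the x axis of bar_120 and the x axis of mark_a, either way round below 0.2 rad)) and height (world z) of each of bar_45, bar_70, bar_95, bar_120 below 0.02 m and linear speed of each of bar_45, bar_70, bar_95, bar_120 below 0.02 m/s and distance of brick from where it was at the start of the episode below 0.01 m); the robot touches nothing.
It fails at once if the brick is shifted by 10 mm or more or tipped (distance of brick from where it was at the start of the episode above 0.01 m or angle between brick's own z axis and vertical above 0.12 rad).
It also fails if it takes over 141 s, if anything falls off the work surface, if the arm or the gripper's body presses on something with over 40 N, if the wrist force passes 120 N, or if a joint passes its speed limit or range.

## Working session

There is one attempt and no reset: what is moved stays moved. The work goes in short steps, Python scripts to look and compute and a tool call to move; the robot and the scene stay as the last step left them, time stands still between calls to the robot, and variables do not carry over. Pictures are saved under pics/ and viewed, about 12 in all and at most 16, crops included, and the job is handed in when it is done.

Besides the shell and the picture viewer there is one more tool, called after "Request:" as name([rows], argument=value, ...), one row to a line, values as JSON. jog_arm: Moves the arm, as the interface text tells. Its arguments: {"type":"object","properties":{"commands":{"type":"array"}},"required":["commands"]}

```bash
mkdir -p pics; cat > h.py <<'E'
import numpy as np, cv2, json, pickle
from scipy.spatial.transform import Rotation as R
from workcell import monitor, viewer, order, arm
def grab(name,fn=None):
    f=viewer.grab_frame(name)
    if fn: cv2.imwrite('pics/'+fn,cv2.cvtColor(f['img'],cv2.COLOR_RGB2BGR))
    pickle.dump(f,open(f'last_{name}.pkl','wb'))
    return f
def last(name): return pickle.load(open(f'last_{name}.pkl','rb'))
def cam(f):
    h=f['img'].shape[0]; F=h/2/np.tan(np.radians(f['fovy'])/2)
    K=np.array([[F,0,f['cx']],[0,F,f['cy']],[0,0,1.]])
    a=np.array(f['attitude'],float)
    M=R.from_quat(a,scalar_first=True).as_matrix() if a.size==4 else a.reshape(3,3)
    return K,np.array(f['distortion'],float),M@np.diag([1,-1,-1]),np.array(f['position'],float)
def px2w(f,pts,z):
    K,d,M,p=cam(f); u=cv2.undistortPoints(np.array(pts,float).reshape(-1,1,2),K,d).reshape(-1,2)
    r=np.c_[u,np.ones(len(u))]@M.T
    return p+r*((z-p[2])/r[:,2])[:,None]
def w2px(f,P):
    K,d,M,p=cam(f); c=(np.array(P,float).reshape(-1,3)-p)@M
    return cv2.projectPoints(c,np.zeros(3),np.zeros(3),K,d)[0].reshape(-1,2)
def crop(f,fn,x0,y0,x1,y1,s):
    im=cv2.cvtColor(f['img'],cv2.COLOR_RGB2BGR)[y0:y1,x0:x1]
    cv2.imwrite('pics/'+fn,cv2.resize(im,None,fx=s,fy=s,interpolation=cv2.INTER_CUBIC))
E
python3 - <<'E'
from h import *
for n in('top','side'):
    f=grab(n,n+'0.png'); print({k:v for k,v in f.items() if k!='img'})
print(monitor.sense())
E
```

```text
{'fovy': 55.26570291048378, 'cx': 248.18305473194252, 'cy': 187.11421522792327, 'distortion': array([-0.04313974,  0.        ,  0.        ,  0.        ,  0.        ]), 'position': array([ 0.38100349, -0.01489994,  0.8386688 ]), 'attitude': array([-0.69509719, -0.07904274,  0.06146409,  0.71190892])}
{'fovy': 54.080051351514925, 'cx': 253.03042455053733, 'cy': 190.50894139272822, 'distortion': array([0.01726232, 0.        , 0.        , 0.        , 0.        ]), 'position': array([0.31912593, 0.55487219, 0.76611157]), 'attitude': array([-0.17555524, -0.05435363,  0.34017077,  0.92223093])}
{'time_s': 0.1, 'q': array([-1.27521529,  0.53705851, -0.00438839,  1.53878311,  0.0026085 ,
        1.06731265, -0.07114219]), 'dq': array([-0.00097154, -0.00261289,  0.00023695, -0.00261991, -0.00104048,
        0.00327539,  0.00318236]), 'joint_efforts': array([ 3.19154060e-03, -5.72072911e+01,  9.94293429e-01, -2.52227640e+01,
       -5.61223808e-02,  1.34280254e-02,  3.25910469e-05]), 'tool_pos': array([0.22990619, 0.60738135, 0.23794442]), 'eef_rot': array([-6.64411619e-05,  1.79861081e-01,  9.83691713e-01, -7.75381060e-04]), 'wrist_force': array([ 0.39604063, -0.24484436,  0.22458071]), 'torque': array([ 0.00998372, -0.02204213,  0.0043    ]), 'grip_width': 0.08843173060956616}
```

View pics/top0.png

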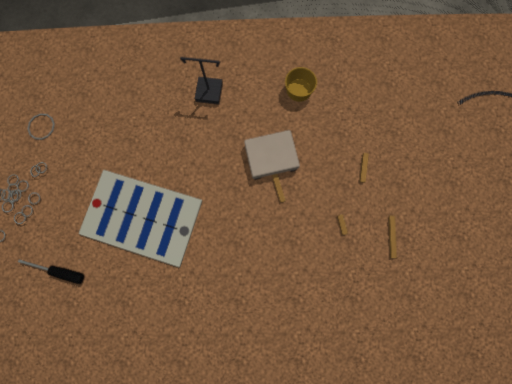

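View pics/side0.png

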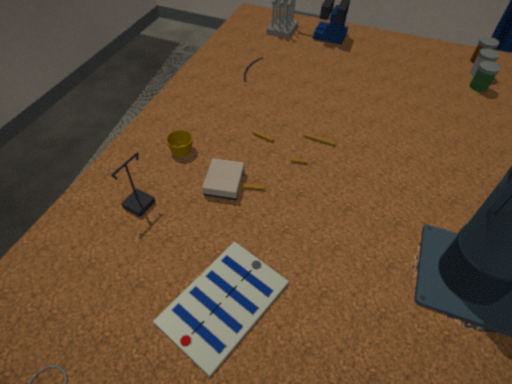

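The top view shows the board at left, with red dot (97,203) and grey dot (184,231). The brick is at (272,155) with bar_120 out at (280,190). The free bars are at (364,168), (343,225) and (393,237). The side view agrees. Next I'll enlarge.

```bash
python3 - <<'E'
from h import *
f=last('top')
crop(f,'c1.png',235,125,410,265,4.5)
im=f['img'].astype(int)
# blue strips
m=((im[...,2]>90)&(im[...,0]<70)&(im[...,2]-im[...,0]>60)).astype(np.uint8)
m=cv2.morphologyEx(m,cv2.MORPH_CLOSE,np.ones((3,3)))
n,l,st,ce=cv2.connectedComponentsWithStats(m)
for i in range(1,n):
    if st[i,4]<100: continue
    c=cv2.findContours((l==i).astype(np.uint8),0,1)[0][0]
    b=cv2.boxPoints(cv2.minAreaRect(c)); w=px2w(f,np.r_[b,[b.mean(0)]],.01)
    e=[w[1]-w[0],w[2]-w[1]]; e=max(e,key=np.linalg.norm)
    print(ce[i].round(1),w[4].round(4),px2w(f,[ce[i]],.01).round(4),np.linalg.norm(e).round(3),np.degrees(np.arctan2(e[1],e[0]))%180)
print(px2w(f,[[97,203],[184,231]],.01))
E
```

```text
[109.2 207.7] [0.509  0.3272 0.01  ] [[0.5084 0.3273 0.01  ]] 0.131 161.69045304959644
[134.6 199.1] [0.5268 0.2683 0.01  ] [[0.527  0.2682 0.01  ]] 0.062 161.35227247242304
[154.3 205.4] [0.511  0.2213 0.01  ] [[0.5111 0.2213 0.01  ]] 0.061 161.1390385769758
[174.6 212. ] [0.4951 0.174  0.01  ] [[0.4947 0.174  0.01  ]] 0.062 162.40832215900213
[124.1 227.6] [0.4612 0.29   0.01  ] [[0.4614 0.29   0.01  ]] 0.061 161.82178898809633
[144.2 234.2] [0.4455 0.2427 0.01  ] [[0.4455 0.2428 0.01  ]] 0.062 161.6242494521969
[164.6 240.9] [0.4295 0.1956 0.01  ] [[0.4295 0.1957 0.01  ]] 0.062 161.29701402483673
[[0.5200764  0.35700496 0.01      ]
 [0.45086517 0.15164093 0.01      ]]
```

View pics/c1.png

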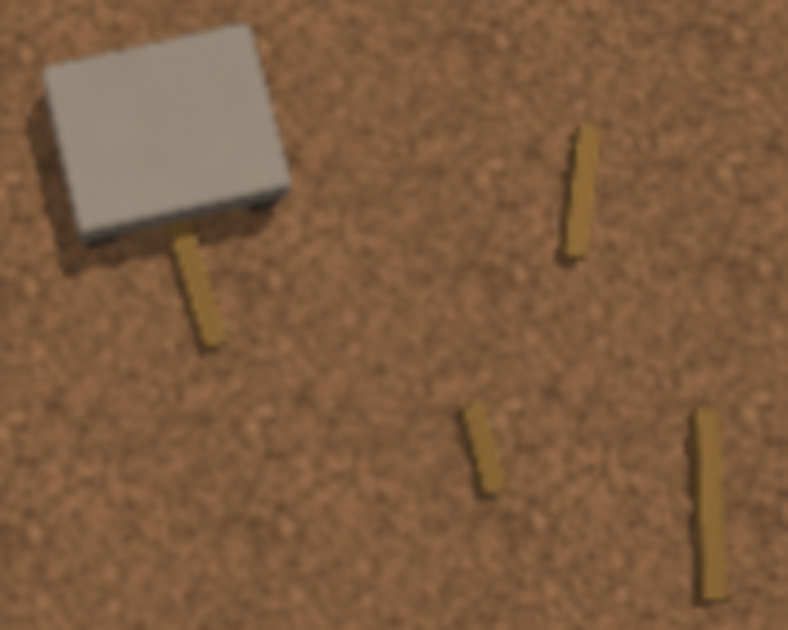

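```bash
cat >> h.py <<'E'
def plan(x,y,z,a):
    "a: bar direction deg (tool x along it, mod 180). prints shift cm in tool axes and turn"
    s=monitor.sense(); M=R.from_quat(s['eef_rot'],scalar_first=True).as_matrix()
    d=M.T@(np.array([x,y,z])-s['tool_pos'])*100
    cur=np.degrees(np.arctan2(M[1,0],M[0,0])); t=-((a-cur+90)%180-90)
    print('shift',d.round(2),'turn',round(t,1),'alt',round(t-180*np.sign(t),1),'q7',s['q'][6].round(2),'F',s['wrist_force'].round(1),'tcp',s['tool_pos'].round(4),'tilt',M[2].round(3),'w',round(s['grip_width'],4),'t',s['time_s'])
E
python3 - <<'E'
from h import *
f=last('top')
o=np.array([235,125])
def c(p): return np.array(p)/4.5+o
for n,a,b,z in[('70',(589,127),(574,256),.01),('45',(473,406),(491,494),.01),('95',(706,408),(713,600),.01),('120',(213,345),(184,238),.01)]:
    w=px2w(f,[c(a),c(b)],z); d=w[1]-w[0]
    print(n,w.round(4).tolist(),'mid',w.mean(0).round(4),'L',np.linalg.norm(d).round(4),'ang',(np.degrees(np.arctan2(d[1],d[0]))%180).round(1))
w=px2w(f,[c(p) for p in[(45,70),(250,25),(290,185),(80,236)]],.038); print(w.round(4)); print(w.mean(0))
for i in range(4):
    d=w[(i+1)%4]-w[i]; print(np.linalg.norm(d).round(4),np.degrees(np.arctan2(d[1],d[0]))%180)
plan(.5,-.2,.1,0)
crop(last('side'),'s1.png',195,125,345,225,5)
E
```

```text
70 [[0.622, -0.2731, 0.01], [0.5537, -0.2596, 0.01]] mid [ 0.5878 -0.2663  0.01  ] L 0.0696 ang 168.8
45 [[0.478, -0.2025, 0.01], [0.4339, -0.2085, 0.01]] mid [ 0.4559 -0.2055  0.01  ] L 0.0446 ang 7.7
95 [[0.4739, -0.3196, 0.01], [0.3791, -0.3142, 0.01]] mid [ 0.4265 -0.3169  0.01  ] L 0.095 ang 176.7
120 [[0.5125, -0.0732, 0.01], [0.5685, -0.0605, 0.01]] mid [ 0.5405 -0.0669  0.01  ] L 0.0574 ang 12.8
[[ 0.6516  0.0084  0.038 ]
 [ 0.6726 -0.0967  0.038 ]
 [ 0.5878 -0.1128  0.038 ]
 [ 0.5646 -0.0074  0.038 ]]
[ 0.61915763 -0.05213937  0.038     ]
0.1071 101.28075740727853
0.0863 10.787337099333485
0.108 102.43696524754489
0.0885 10.247158421296117
shift [-53.83 -65.94  13.9 ] turn -20.7 alt 159.3 q7 -0.07 F [ 0.4 -0.2  0.2] tcp [0.2299 0.6074 0.2379] tilt [-0.    -0.002 -1.   ] w 0.0884 t 0.1
```

View pics/s1.png

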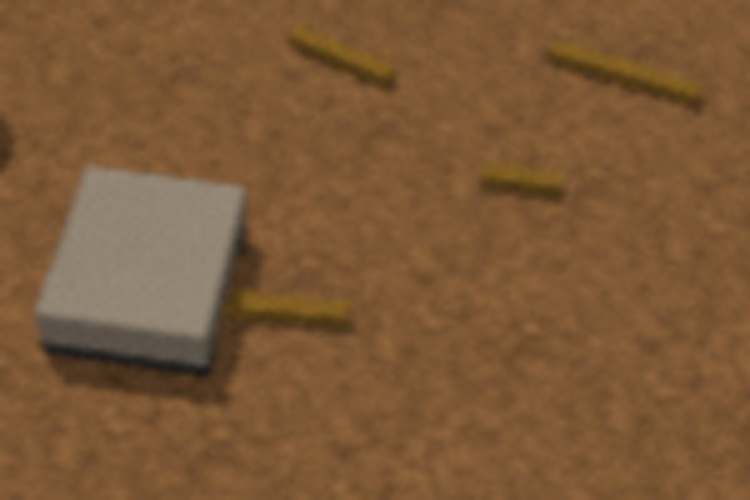

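```bash
cat >> h.py <<'E'
def chain(wps):
    "wps: (x,y,z,yaw of tool x deg, unwrapped) ; prints tool-frame shift(cm)/turn for each call in sequence"
    s=monitor.sense(); M=R.from_quat(s['eef_rot'],scalar_first=True).as_matrix()
    p=s['tool_pos']; yaw=np.degrees(np.arctan2(M[1,0],M[0,0]))
    print('tcp',p.round(4),'yaw',yaw.round(1),'F',s['wrist_force'].round(1),'w',round(s['grip_width'],4),'t',round(s['time_s'],1),'q7',s['q'][6].round(2))
    for x,y,z,a in wps:
        t=np.radians(yaw); A=np.array([[np.cos(t),np.sin(t),0],[np.sin(t),-np.cos(t),0],[0,0,-1.]])
        d=A.T@(np.array([x,y,z])-p)*100
        print((x,y,z,a),'->',d.round(2),'turn',round(-((a-yaw+180)%360-180),1))
        p=np.array([x,y,z]); yaw=a
E
python3 - <<'E'
from h import *
chain([(.38,.40,.2,-10),(.5,.2,.15,0),(.5,0,.12,4),(.456,-.2055,.06,7.7)])
K=last('side')
print(w2px(K,[[.4739,-.3196,.01],[.3791,-.3142,.01],[.5125,-.0732,.01]])*5-np.array([195,125])*5)
E
```

```text
tcp [0.2299 0.6074 0.2379] yaw 159.3 F [ 0.4 -0.2  0.2] w 0.0884 t 0.1 q7 -0.07
(0.38, 0.4, 0.2, -10) -> [-21.38 -14.09   3.79] turn 169.3
(0.5, 0.2, 0.15, 0) -> [15.29 17.61  5.  ] turn -10
(0.5, 0, 0.12, 4) -> [ 0. 20.  3.] turn -4
(0.456, -0.2055, 0.06, 7.7) -> [-5.82 20.19  6.  ] turn -3.7
[[548.22818991  41.34434266]
 [699.4156562   87.26521224]
 [349.8554017  307.57817938]]
```

```bash
python3 - <<'E'
from h import *
chain([(.38,.40,.2,170),(.5,.2,.15,180),(.5,0,.12,184),(.456,-.2055,.06,187.7)])
E
```

```text
tcp [0.2299 0.6074 0.2379] yaw 159.3 F [ 0.4 -0.2  0.2] w 0.0884 t 0.1 q7 -0.07
(0.38, 0.4, 0.2, 170) -> [-21.38 -14.09   3.79] turn -10.7
(0.5, 0.2, 0.15, 180) -> [-15.29 -17.61   5.  ] turn -10
(0.5, 0, 0.12, 184) -> [ -0. -20.   3.] turn -4
(0.456, -0.2055, 0.06, 187.7) -> [  5.82 -20.19   6.  ] turn -3.7
```

Request:
jog_arm([
  [-21.4, -14.1, 3.8, -10.7, 0.6],
  [-21.4, -14.1, 3.8, -10.7, 0.6],
  [-21.4, -14.1, 3.8, -10.7, 0.6],
  [-21.4, -14.1, 3.8, -10.7, 0.6],
  [-21.4, -14.1, 3.8, -10.7, 0.6],
  [-21.4, -14.1, 3.8, -10.7, 0.6],
  [-21.4, -14.1, 3.8, -10.7, 0.6],
  [-21.4, -14.1, 3.8, -10.7, 0.6],
])

```text
time_s: 0.77
tool_pos: [0.3828, 0.3963, 0.2]
eef_rot: [0.0, 0.091, 0.996, -0.001]
wrist_force: [-0.5, 0.7, -0.2]
grip_width: 0.0369
```

Request:
jog_arm([
  [-15.3, -17.6, 5, -10, 0.6],
  [-15.3, -17.6, 5, -10, 0.6],
  [-15.3, -17.6, 5, -10, 0.6],
  [-15.3, -17.6, 5, -10, 0.6],
  [-15.3, -17.6, 5, -10, 0.6],
  [-15.3, -17.6, 5, -10, 0.6],
  [-15.3, -17.6, 5, -10, 0.6],
  [-15.3, -17.6, 5, -10, 0.6],
])

```text
time_s: 1.43
tool_pos: [0.5005, 0.2005, 0.1504]
eef_rot: [-0.0, 0.001, 1.0, 0.0]
wrist_force: [0.1, 0.5, -0.0]
grip_width: 0.035
```

Request:
jog_arm([
  [0, -20, 3, -4, 0.6],
  [0, -20, 3, -4, 0.6],
  [0, -20, 3, -4, 0.6],
  [0, -20, 3, -4, 0.6],
  [0, -20, 3, -4, 0.6],
  [0, -20, 3, -4, 0.6],
  [0, -20, 3, -4, 0.6],
])

```text
time_s: 2.02
tool_pos: [0.5004, 0.0012, 0.1208]
eef_rot: [0.0, -0.034, 0.999, 0.0]
wrist_force: [-0.4, 0.4, -0.2]
grip_width: 0.0355
```

Request:
jog_arm([
  [5.8, -20.2, 6, -3.7, 0.6],
  [5.8, -20.2, 6, -3.7, 0.6],
  [5.8, -20.2, 6, -3.7, 0.6],
  [5.8, -20.2, 6, -3.7, 0.6],
  [5.8, -20.2, 6, -3.7, 0.6],
  [5.8, -20.2, 6, -3.7, 0.6],
  [5.8, -20.2, 6, -3.7, 0.6],
  [5.8, -20.2, 6, -3.7, 0.6],
])

```text
time_s: 2.68
tool_pos: [0.458, -0.2023, 0.0609]
eef_rot: [0.001, -0.068, 0.998, 0.001]
wrist_force: [-0.1, -0.3, 0.1]
grip_width: 0.0354
```

```bash
python3 - <<'E'
from h import *
chain([(.456,-.2055,.003,187.7)])
f=grab('top'); crop(f,'c2.png',260,130,420,270,4.5)
E
```

```text
tcp [ 0.458  -0.2023  0.0609] yaw -172.2 F [-0.1 -0.3  0.1] w 0.0354 t 2.7 q7 2.04
(0.456, -0.2055, 0.003, 187.7) -> [ 0.24 -0.29  5.79] turn 0.1
```

View pics/c2.png

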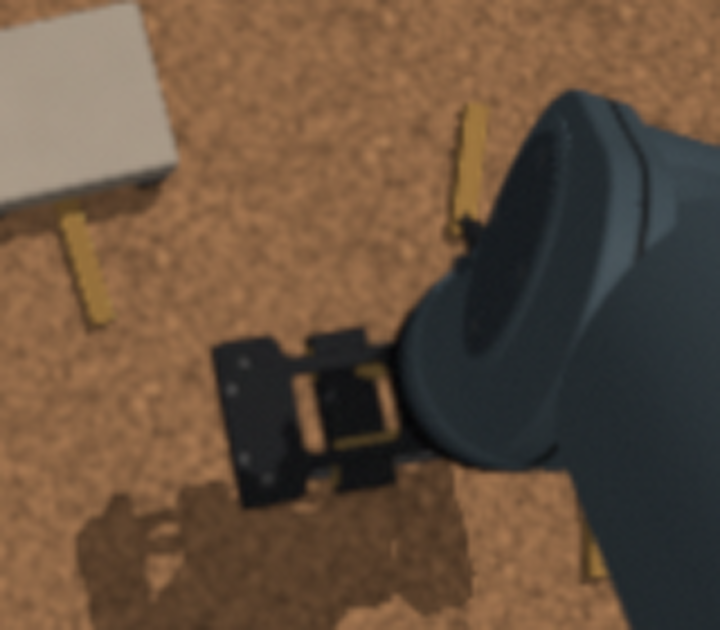

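Gripper hovers over bar_45 near crop (380,410), jaws straddling. The 3 mm error is motion lag. Going straight down.

Request:
jog_arm([
  [0, 0, 3, 0, 0.6],
  [0, 0, 4.5, 0, 0.6],
  [0, 0, 5.2, 0, 0.6],
  [0, 0, 5.7, 0, 0.6],
  [0, 0, 5.7, 0, 0.6],
  [0, 0, 5.7, 0, 0.6],
])

```text
time_s: 3.23
tool_pos: [0.4572, -0.2044, 0.0043]
eef_rot: [0.0, -0.068, 0.998, 0.0]
wrist_force: [0.1, 0.8, 0.1]
grip_width: 0.0351
```

Request:
jog_arm([
  [0, 0, 0, 0, 1],
  [0, 0, 0, 0, 1],
  [0, 0, 0, 0, 1],
  [0, 0, 0, 0, 1],
  [0, 0, 0, 0, 1],
  [0, 0, 0, 0, 1],
])

```text
time_s: 3.73
tool_pos: [0.4567, -0.2054, 0.0041]
eef_rot: [0.0, -0.067, 0.998, -0.0]
wrist_force: [-0.9, 0.9, 4.9]
grip_width: 0.0116
```

Request:
jog_arm([
  [0, 0, -2, 0, 1],
  [0, 0, -5, 0, 1],
  [0, 0, -8, 0, 1],
  [0, 0, -8, 0, 1],
  [0, 0, -8, 0, 1],
])

```text
time_s: 4.15
tool_pos: [0.4574, -0.2057, 0.085]
eef_rot: [0.002, -0.067, 0.998, -0.001]
wrist_force: [0.3, -0.4, -0.8]
grip_width: 0.0115
```

```bash
python3 - <<'E'
from h import *
chain([(.51,-.0,.09,170),(.5097,.25,.08,161.6),(.5097,.3266,.05,161.6),(.5097,.3266,.0135,161.6)])
E
```

```text
tcp [ 0.4574 -0.2057  0.085 ] yaw -172.3 F [ 0.3 -0.4 -0.8] w 0.0115 t 4.2 q7 2.04
(0.51, -0.0, 0.09, 170) -> [-7.95 19.68 -0.5 ] turn 17.7
(0.5097, 0.25, 0.08, 161.6) -> [ 4.37 24.61  1.  ] turn 8.4
(0.5097, 0.3266, 0.05, 161.6) -> [2.42 7.27 3.  ] turn -0.0
(0.5097, 0.3266, 0.0135, 161.6) -> [0.   0.   3.65] turn -0.0
```

Request:
jog_arm([
  [-8, 19.7, -0.5, 17.7, 1],
  [-8, 19.7, -0.5, 17.7, 1],
  [-8, 19.7, -0.5, 17.7, 1],
  [-8, 19.7, -0.5, 17.7, 1],
  [-8, 19.7, -0.5, 17.7, 1],
  [-8, 19.7, -0.5, 17.7, 1],
  [-8, 19.7, -0.5, 17.7, 1],
  [-8, 19.7, -0.5, 17.7, 1],
])

```text
time_s: 4.82
tool_pos: [0.5083, 0.0002, 0.0876]
eef_rot: [-0.001, 0.087, 0.996, -0.001]
wrist_force: [0.9, -0.7, -0.3]
grip_width: 0.0113
```

Request:
jog_arm([
  [4.4, 24.6, 1, 8.4, 1],
  [4.4, 24.6, 1, 8.4, 1],
  [4.4, 24.6, 1, 8.4, 1],
  [4.4, 24.6, 1, 8.4, 1],
  [4.4, 24.6, 1, 8.4, 1],
  [4.4, 24.6, 1, 8.4, 1],
  [4.4, 24.6, 1, 8.4, 1],
  [4.4, 24.6, 1, 8.4, 1],
])

```text
time_s: 5.48
tool_pos: [0.5085, 0.2511, 0.0779]
eef_rot: [-0.0, 0.159, 0.987, -0.0]
wrist_force: [-0.1, -1.4, -0.2]
grip_width: 0.0112
```

Request:
jog_arm([
  [2.4, 7.3, 3, 0, 1],
  [2.4, 7.3, 3, 0, 1],
  [2.4, 7.3, 3, 0, 1],
  [2.4, 7.3, 3, 0, 1],
  [2.4, 7.3, 3, 0, 1],
  [2.4, 7.3, 3, 0, 1],
  [2.4, 7.3, 3, 0, 1],
  [2.4, 7.3, 3, 0, 1],
])

```text
time_s: 6.15
tool_pos: [0.5099, 0.3257, 0.0492]
eef_rot: [0.0, 0.161, 0.987, -0.0]
wrist_force: [0.3, 0.6, -1.1]
grip_width: 0.0113
```

```bash
python3 - <<'E'
from h import *
chain([(.5097,.3266,.0145,161.6)])
E
```

```text
tcp [0.5099 0.3257 0.0492] yaw 161.4 F [ 0.3  0.6 -1.1] w 0.0113 t 6.2 q7 0.72
(0.5097, 0.3266, 0.0145, 161.6) -> [0.05 0.08 3.47] turn -0.2
```

Request:
jog_arm([
  [0, 0, 2, 0, 1],
  [0, 0, 2.8, 0, 1],
  [0, 0, 3.2, 0, 1],
  [0, 0, 3.45, 0, 1],
  [0, 0, 3.45, 0, 1],
  [0, 0, 3.45, 0, 1],
  [0, 0, 3.45, 0, 1],
])

```text
time_s: 6.73
tool_pos: [0.5094, 0.3276, 0.0146]
eef_rot: [0.0, 0.16, 0.987, 0.0]
wrist_force: [0.3, -0.7, -0.2]
grip_width: 0.0114
```

Request:
jog_arm([
  [0, 0, 0, 0, 0.6],
  [0, 0, 0, 0, 0.6],
  [0, 0, 0, 0, 0.6],
  [0, 0, 0, 0, 0.6],
  [0, 0, -2, 0, 0.6],
  [0, 0, -6, 0, 0.6],
  [0, 0, -8, 0, 0.6],
  [0, 0, -8, 0, 0.6],
])

```text
time_s: 7.4
tool_pos: [0.512, 0.3292, 0.0989]
eef_rot: [0.003, 0.16, 0.987, 0.003]
wrist_force: [0.5, 0.6, 0.1]
grip_width: 0.0353
```

```bash
python3 - <<'E'
from h import *
chain([(.53,.08,.09,165),(.57,-.15,.09,168.8),(.5878,-.2663,.06,168.8),(.5878,-.2663,.003,168.8)])
E
```

```text
tcp [0.512  0.3292 0.0989] yaw 161.6 F [0.5 0.6 0.1] w 0.0353 t 7.4 q7 0.71
(0.53, 0.08, 0.09, 165) -> [ -9.59 -23.07   0.89] turn -3.4
(0.57, -0.15, 0.09, 168.8) -> [ -9.82 -21.18   0.  ] turn -3.8
(0.5878, -0.2663, 0.06, 168.8) -> [ -4.01 -11.06   3.  ] turn -0.0
(0.5878, -0.2663, 0.003, 168.8) -> [0.  0.  5.7] turn -0.0
```

Request:
jog_arm([
  [-9.5, -22.9, 0.5, -3.4, 0.6],
  [-9.5, -22.9, 0.5, -3.4, 0.6],
  [-9.5, -22.9, 0.5, -3.4, 0.6],
  [-9.5, -22.9, 0.5, -3.4, 0.6],
  [-9.5, -22.9, 0.5, -3.4, 0.6],
  [-9.5, -22.9, 0.5, -3.4, 0.6],
  [-9.5, -22.9, 0.5, -3.4, 0.6],
])

```text
time_s: 7.98
tool_pos: [0.5268, 0.0695, 0.0887]
eef_rot: [-0.0, 0.137, 0.991, -0.003]
wrist_force: [0.1, -0.6, -0.3]
grip_width: 0.0352
```

Request:
jog_arm([
  [-9.8, -21.2, 0, -3.8, 0.6],
  [-9.8, -21.2, 0, -3.8, 0.6],
  [-9.8, -21.2, 0, -3.8, 0.6],
  [-9.8, -21.2, 0, -3.8, 0.6],
  [-9.8, -21.2, 0, -3.8, 0.6],
  [-9.8, -21.2, 0, -3.8, 0.6],
  [-9.8, -21.2, 0, -3.8, 0.6],
])

```text
time_s: 8.57
tool_pos: [0.5663, -0.1581, 0.089]
eef_rot: [0.001, 0.102, 0.995, -0.002]
wrist_force: [0.1, 0.3, -0.8]
grip_width: 0.0352
```

Request:
jog_arm([
  [-4, -11.1, 3, 0, 0.6],
  [-4, -11.1, 3, 0, 0.6],
  [-4, -11.1, 3, 0, 0.6],
  [-4, -11.1, 3, 0, 0.6],
  [-4, -11.1, 3, 0, 0.6],
  [-4, -11.1, 3, 0, 0.6],
  [-4, -11.1, 3, 0, 0.6],
  [-4, -11.1, 3, 0, 0.6],
])

```text
time_s: 9.23
tool_pos: [0.5848, -0.2643, 0.0594]
eef_rot: [0.0, 0.097, 0.995, 0.001]
wrist_force: [0.1, 0.6, -0.1]
grip_width: 0.0352
```

```bash
python3 - <<'E'
from h import *
chain([(.5878,-.2663,.003,168.8)])
E
```

```text
tcp [ 0.5848 -0.2643  0.0594] yaw 168.9 F [ 0.1  0.6 -0.1] w 0.0352 t 9.2 q7 1.81
(0.5878, -0.2663, 0.003, 168.8) -> [-0.34 -0.13  5.64] turn 0.1
```

Request:
jog_arm([
  [-0.2, 0, 3, 0, 0.6],
  [-0.2, 0, 4.5, 0, 0.6],
  [-0.2, 0, 5.2, 0, 0.6],
  [-0.2, 0, 5.6, 0, 0.6],
  [-0.2, 0, 5.6, 0, 0.6],
  [-0.2, 0, 5.6, 0, 0.6],
])

```text
time_s: 9.73
tool_pos: [0.5864, -0.2671, 0.0037]
eef_rot: [0.0, 0.098, 0.995, -0.0]
wrist_force: [0.6, 0.8, 0.6]
grip_width: 0.0352
```

Request:
jog_arm([
  [0, 0, 0, 0, 1],
  [0, 0, 0, 0, 1],
  [0, 0, 0, 0, 1],
  [0, 0, 0, 0, 1],
  [0, 0, 0, 0, 1],
  [0, 0, 0, 0, 1],
])

```text
time_s: 10.23
tool_pos: [0.5865, -0.267, 0.0037]
eef_rot: [0.0, 0.098, 0.995, 0.0]
wrist_force: [-0.9, 0.8, 3.1]
grip_width: 0.0114
```

Request:
jog_arm([
  [0, 0, -2, 0, 1],
  [0, 0, -5, 0, 1],
  [0, 0, -8.5, 0, 1],
  [0, 0, -8.5, 0, 1],
  [0, 0, -8.5, 0, 1],
  [0, 0, -8.5, 0, 1],
])

```text
time_s: 10.73
tool_pos: [0.5856, -0.2668, 0.0876]
eef_rot: [-0.0, 0.098, 0.995, 0.0]
wrist_force: [-0.5, -0.6, -2.3]
grip_width: 0.0113
```

```bash
python3 - <<'E'
from h import *
chain([(.54,-.03,.1,166),(.4942,.20,.09,161.6),(.4942,.2791,.05,161.6),(.4942,.2791,.0145,161.6)])
E
```

```text
tcp [ 0.5856 -0.2668  0.0876] yaw 168.8 F [-0.5 -0.6 -2.3] w 0.0113 t 10.7 q7 1.81
(0.54, -0.03, 0.1, 166) -> [ 9.08 22.34 -1.24] turn 2.8
(0.4942, 0.2, 0.09, 161.6) -> [10.01 21.21  1.  ] turn 4.4
(0.4942, 0.2791, 0.05, 161.6) -> [2.5  7.51 4.  ] turn -0.0
(0.4942, 0.2791, 0.0145, 161.6) -> [0.   0.   3.55] turn -0.0
```

Request:
jog_arm([
  [9.1, 22.3, -1.2, 2.8, 1],
  [9.1, 22.3, -1.2, 2.8, 1],
  [9.1, 22.3, -1.2, 2.8, 1],
  [9.1, 22.3, -1.2, 2.8, 1],
  [9.1, 22.3, -1.2, 2.8, 1],
  [9.1, 22.3, -1.2, 2.8, 1],
  [9.1, 22.3, -1.2, 2.8, 1],
  [9.1, 22.3, -1.2, 2.8, 1],
])

```text
time_s: 11.4
tool_pos: [0.539, -0.028, 0.0988]
eef_rot: [-0.002, 0.12, 0.993, 0.0]
wrist_force: [1.0, -1.1, -1.2]
grip_width: 0.0116
```

Request:
jog_arm([
  [10, 21.2, 1, 4.4, 1],
  [10, 21.2, 1, 4.4, 1],
  [10, 21.2, 1, 4.4, 1],
  [10, 21.2, 1, 4.4, 1],
  [10, 21.2, 1, 4.4, 1],
  [10, 21.2, 1, 4.4, 1],
  [10, 21.2, 1, 4.4, 1],
  [10, 21.2, 1, 4.4, 1],
])

```text
time_s: 12.07
tool_pos: [0.4944, 0.1993, 0.0892]
eef_rot: [-0.0, 0.159, 0.987, -0.001]
wrist_force: [0.3, 0.2, -0.7]
grip_width: 0.0115
```

Request:
jog_arm([
  [2.5, 7.5, 4, 0, 1],
  [2.5, 7.5, 4, 0, 1],
  [2.5, 7.5, 4, 0, 1],
  [2.5, 7.5, 4, 0, 1],
  [2.5, 7.5, 4, 0, 1],
  [2.5, 7.5, 4, 0, 1],
  [2.5, 7.5, 4, 0, 1],
  [2.5, 7.5, 4, 0, 1],
])

```text
time_s: 12.73
tool_pos: [0.4955, 0.2766, 0.0507]
eef_rot: [0.0, 0.161, 0.987, -0.0]
wrist_force: [-0.3, -0.1, -0.7]
grip_width: 0.0116
```

```bash
python3 - <<'E'
from h import *
chain([(.4942,.2791,.0145,161.6)])
f=grab('side'); crop(f,'s2.png',130,180,330,370,3.5)
E
```

```text
tcp [0.4955 0.2766 0.0507] yaw 161.4 F [-0.3 -0.1 -0.7] w 0.0116 t 12.7 q7 0.78
(0.4942, 0.2791, 0.0145, 161.6) -> [0.21 0.19 3.62] turn -0.2
```

View pics/s2.png

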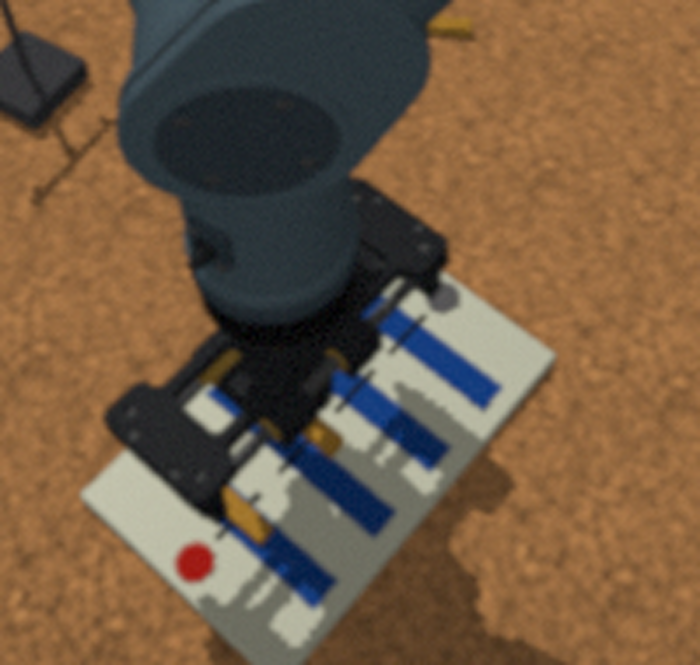

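The bar_45 lies on mark a by the red dot (crop (195,562)), and bar_70 hangs over mark b. Lowering it.

Request:
jog_arm([
  [0.1, 0.1, 2, 0, 1],
  [0.1, 0.1, 2.8, 0, 1],
  [0.1, 0.1, 3.3, 0, 1],
  [0.1, 0.1, 3.6, 0, 1],
  [0.1, 0.1, 3.6, 0, 1],
  [0.1, 0.1, 3.6, 0, 1],
  [0.1, 0.1, 3.6, 0, 1],
])

```text
time_s: 13.37
tool_pos: [0.4944, 0.2797, 0.0146]
eef_rot: [0.0, 0.16, 0.987, 0.0]
wrist_force: [-0.2, 0.1, -0.5]
grip_width: 0.011
```

Request:
jog_arm([
  [0, 0, 0, 0, 0.6],
  [0, 0, 0, 0, 0.6],
  [0, 0, 0, 0, 0.6],
  [0, 0, 0, 0, 0.6],
  [0, 0, -2, 0, 0.6],
  [0, 0, -6, 0, 0.6],
  [0, 0, -8, 0, 0.6],
  [0, 0, -8, 0, 0.6],
])

```text
time_s: 14.03
tool_pos: [0.4969, 0.2812, 0.0987]
eef_rot: [0.003, 0.16, 0.987, 0.003]
wrist_force: [1.2, -0.1, -0.9]
grip_width: 0.0352
```

```bash
python3 - <<'E'
from h import *
chain([(.49,.02,.09,169),(.46,-.22,.09,176.7),(.4265,-.3169,.06,176.7),(.4265,-.3169,.003,176.7)])
E
```

```text
tcp [0.4969 0.2812 0.0987] yaw 161.6 F [ 1.2 -0.1 -0.9] w 0.0352 t 14.0 q7 0.76
(0.49, 0.02, 0.09, 169) -> [ -7.61 -25.     0.87] turn -7.4
(0.46, -0.22, 0.09, 176.7) -> [ -1.63 -24.13   0.  ] turn -7.7
(0.4265, -0.3169, 0.06, 176.7) -> [ 2.79 -9.87  3.  ] turn -0.0
(0.4265, -0.3169, 0.003, 176.7) -> [0.  0.  5.7] turn -0.0
```

Request:
jog_arm([
  [-7.7, -24.7, 0.5, -7.4, 0.6],
  [-7.7, -24.7, 0.5, -7.4, 0.6],
  [-7.7, -24.7, 0.5, -7.4, 0.6],
  [-7.7, -24.7, 0.5, -7.4, 0.6],
  [-7.7, -24.7, 0.5, -7.4, 0.6],
  [-7.7, -24.7, 0.5, -7.4, 0.6],
  [-7.7, -24.7, 0.5, -7.4, 0.6],
  [-7.7, -24.7, 0.5, -7.4, 0.6],
])

```text
time_s: 14.7
tool_pos: [0.4884, 0.0168, 0.0888]
eef_rot: [-0.0, 0.099, 0.995, -0.001]
wrist_force: [0.1, 0.2, 0.2]
grip_width: 0.0353
```

Request:
jog_arm([
  [-1.6, -24.1, 0, -7.7, 0.6],
  [-1.6, -24.1, 0, -7.7, 0.6],
  [-1.6, -24.1, 0, -7.7, 0.6],
  [-1.6, -24.1, 0, -7.7, 0.6],
  [-1.6, -24.1, 0, -7.7, 0.6],
  [-1.6, -24.1, 0, -7.7, 0.6],
  [-1.6, -24.1, 0, -7.7, 0.6],
  [-1.6, -24.1, 0, -7.7, 0.6],
])

```text
time_s: 15.37
tool_pos: [0.459, -0.2189, 0.0889]
eef_rot: [0.0, 0.03, 1.0, 0.0]
wrist_force: [0.5, 0.9, -0.6]
grip_width: 0.0349
```

Request:
jog_arm([
  [2.8, -9.9, 3, 0, 0.6],
  [2.8, -9.9, 3, 0, 0.6],
  [2.8, -9.9, 3, 0, 0.6],
  [2.8, -9.9, 3, 0, 0.6],
  [2.8, -9.9, 3, 0, 0.6],
  [2.8, -9.9, 3, 0, 0.6],
  [2.8, -9.9, 3, 0, 0.6],
  [2.8, -9.9, 3, 0, 0.6],
])

```text
time_s: 16.03
tool_pos: [0.4264, -0.3137, 0.0595]
eef_rot: [0.0, 0.027, 1.0, 0.0]
wrist_force: [0.4, -0.2, 0.9]
grip_width: 0.0353
```

```bash
python3 - <<'E'
from h import *
chain([(.4265,-.3169,.003,176.7)])
E
```

```text
tcp [ 0.4264 -0.3137  0.0595] yaw 176.9 F [ 0.4 -0.2  0.9] w 0.0353 t 16.0 q7 2.12
(0.4265, -0.3169, 0.003, 176.7) -> [-0.03 -0.32  5.65] turn 0.2
```

Request:
jog_arm([
  [-0.1, -0.1, 3, 0, 0.6],
  [-0.1, -0.1, 4.5, 0, 0.6],
  [-0.1, -0.1, 5.2, 0, 0.6],
  [-0.1, -0.1, 5.6, 0, 0.6],
  [-0.1, -0.1, 5.6, 0, 0.6],
  [-0.1, -0.1, 5.6, 0, 0.6],
])

```text
time_s: 16.53
tool_pos: [0.4264, -0.3169, 0.0038]
eef_rot: [0.0, 0.029, 1.0, -0.0]
wrist_force: [0.3, 0.7, -0.2]
grip_width: 0.0354
```

Request:
jog_arm([
  [0, 0, 0, 0, 1],
  [0, 0, 0, 0, 1],
  [0, 0, 0, 0, 1],
  [0, 0, 0, 0, 1],
  [0, 0, 0, 0, 1],
  [0, 0, 0, 0, 1],
])

```text
time_s: 17.03
tool_pos: [0.4261, -0.317, 0.0037]
eef_rot: [0.0, 0.029, 1.0, -0.0]
wrist_force: [-1.0, 0.5, 5.6]
grip_width: 0.0114
```

Request:
jog_arm([
  [0, 0, -2, 0, 1],
  [0, 0, -5, 0, 1],
  [0, 0, -8.5, 0, 1],
  [0, 0, -8.5, 0, 1],
  [0, 0, -8.5, 0, 1],
  [0, 0, -8.5, 0, 1],
])

```text
time_s: 17.53
tool_pos: [0.4255, -0.3166, 0.0878]
eef_rot: [-0.0, 0.029, 1.0, 0.0]
wrist_force: [-0.1, -0.7, -0.2]
grip_width: 0.0114
```

```bash
python3 - <<'E'
from h import *
chain([(.46,-.08,.1,168),(.4783,.16,.09,161.6),(.4783,.232,.05,161.6),(.4783,.232,.0145,161.6)])
E
```

```text
tcp [ 0.4255 -0.3166  0.0878] yaw 176.7 F [-0.1 -0.7 -0.2] w 0.0114 t 17.5 q7 2.12
(0.46, -0.08, 0.1, 168) -> [-2.07 23.82 -1.22] turn 8.7
(0.4783, 0.16, 0.09, 161.6) -> [ 3.2  23.86  1.  ] turn 6.4
(0.4783, 0.232, 0.05, 161.6) -> [2.27 6.83 4.  ] turn -0.0
(0.4783, 0.232, 0.0145, 161.6) -> [0.   0.   3.55] turn -0.0
```

Request:
jog_arm([
  [-2.1, 23.8, -1.2, 8.7, 1],
  [-2.1, 23.8, -1.2, 8.7, 1],
  [-2.1, 23.8, -1.2, 8.7, 1],
  [-2.1, 23.8, -1.2, 8.7, 1],
  [-2.1, 23.8, -1.2, 8.7, 1],
  [-2.1, 23.8, -1.2, 8.7, 1],
  [-2.1, 23.8, -1.2, 8.7, 1],
  [-2.1, 23.8, -1.2, 8.7, 1],
])

```text
time_s: 18.2
tool_pos: [0.4599, -0.0785, 0.099]
eef_rot: [-0.001, 0.102, 0.995, 0.0]
wrist_force: [0.0, -0.9, -1.8]
grip_width: 0.0114
```

Request:
jog_arm([
  [3.2, 23.9, 1, 6.4, 1],
  [3.2, 23.9, 1, 6.4, 1],
  [3.2, 23.9, 1, 6.4, 1],
  [3.2, 23.9, 1, 6.4, 1],
  [3.2, 23.9, 1, 6.4, 1],
  [3.2, 23.9, 1, 6.4, 1],
  [3.2, 23.9, 1, 6.4, 1],
  [3.2, 23.9, 1, 6.4, 1],
])

```text
time_s: 18.87
tool_pos: [0.4789, 0.16, 0.0891]
eef_rot: [-0.001, 0.159, 0.987, -0.001]
wrist_force: [0.2, -1.0, -0.5]
grip_width: 0.0112
```

Request:
jog_arm([
  [2.3, 6.8, 4, 0, 1],
  [2.3, 6.8, 4, 0, 1],
  [2.3, 6.8, 4, 0, 1],
  [2.3, 6.8, 4, 0, 1],
  [2.3, 6.8, 4, 0, 1],
  [2.3, 6.8, 4, 0, 1],
  [2.3, 6.8, 4, 0, 1],
  [2.3, 6.8, 4, 0, 1],
])

```text
time_s: 19.53
tool_pos: [0.4795, 0.2302, 0.0507]
eef_rot: [0.0, 0.161, 0.987, -0.0]
wrist_force: [-0.5, -0.4, -1.1]
grip_width: 0.0116
```

```bash
python3 - <<'E'
from h import *
chain([(.4783,.232,.0145,161.6)])
E
```

```text
tcp [0.4795 0.2302 0.0507] yaw 161.4 F [-0.5 -0.4 -1.1] w 0.0116 t 19.5 q7 0.83
(0.4783, 0.232, 0.0145, 161.6) -> [0.17 0.13 3.62] turn -0.2
```

Request:
jog_arm([
  [0, 0, 2, 0, 1],
  [0, 0, 2.8, 0, 1],
  [0, 0, 3.3, 0, 1],
  [0, 0, 3.6, 0, 1],
  [0, 0, 3.6, 0, 1],
  [0, 0, 3.6, 0, 1],
  [0, 0, 3.6, 0, 1],
])

```text
time_s: 20.12
tool_pos: [0.4791, 0.2318, 0.0146]
eef_rot: [0.0, 0.16, 0.987, 0.0]
wrist_force: [0.4, 0.7, -2.3]
grip_width: 0.0113
```

Request:
jog_arm([
  [0, 0, 0, 0, 0.6],
  [0, 0, 0, 0, 0.6],
  [0, 0, 0, 0, 0.6],
  [0, 0, 0, 0, 0.6],
  [0, 0, -2, 0, 0.6],
  [0, 0, -6, 0, 0.6],
  [0, 0, -8, 0, 0.6],
  [0, 0, -8, 0, 0.6],
  [0, 0, -8, 0, 0.6],
])

```text
$.commands: bad value
```

```bash
python3 - <<'E'
from h import *
chain([(.5,.08,.1,180),(.5467,-.0659,.09,192.3)])
E
```

```text
tcp [0.4791 0.2318 0.0146] yaw 161.6 F [ 0.4  0.7 -2.3] w 0.0113 t 20.1 q7 0.84
(0.5, 0.08, 0.1, 180) -> [ -6.78 -13.74  -8.54] turn -18.4
(0.5467, -0.0659, 0.09, 192.3) -> [ -4.67 -14.59   1.  ] turn -12.3
```

Request:
jog_arm([
  [0, 0, 0, 0, 0.6],
  [0, 0, 0, 0, 0.6],
  [0, 0, 0, 0, 0.6],
  [0, 0, 0, 0, 0.6],
  [0, 0, -2, 0, 0.6],
  [0, 0, -6, 0, 0.6],
  [0, 0, -8, 0, 0.6],
  [0, 0, -8, 0, 0.6],
])

```text
time_s: 20.78
tool_pos: [0.4816, 0.233, 0.0983]
eef_rot: [0.003, 0.16, 0.987, 0.002]
wrist_force: [0.8, 0.8, -0.1]
grip_width: 0.0355
```

Request:
jog_arm([
  [-6.8, -13.7, -0.5, -18.4, 0.6],
  [-6.8, -13.7, -0.5, -18.4, 0.6],
  [-6.8, -13.7, -0.5, -18.4, 0.6],
  [-6.8, -13.7, -0.5, -18.4, 0.6],
  [-6.8, -13.7, -0.5, -18.4, 0.6],
  [-6.8, -13.7, -0.5, -18.4, 0.6],
  [-6.8, -13.7, -0.5, -18.4, 0.6],
])

```text
time_s: 21.37
tool_pos: [0.4997, 0.0812, 0.0988]
eef_rot: [-0.0, 0.0, 1.0, 0.0]
wrist_force: [0.4, 0.7, -0.5]
grip_width: 0.0355
```

Request:
jog_arm([
  [-4.7, -14.6, 1, -12.3, 0.6],
  [-4.7, -14.6, 1, -12.3, 0.6],
  [-4.7, -14.6, 1, -12.3, 0.6],
  [-4.7, -14.6, 1, -12.3, 0.6],
  [-4.7, -14.6, 1, -12.3, 0.6],
  [-4.7, -14.6, 1, -12.3, 0.6],
  [-4.7, -14.6, 1, -12.3, 0.6],
  [-4.7, -14.6, 1, -12.3, 0.6],
])

```text
time_s: 22.03
tool_pos: [0.5468, -0.0627, 0.0891]
eef_rot: [-0.0, -0.109, 0.994, 0.001]
wrist_force: [-1.0, -0.7, 0.0]
grip_width: 0.0352
```

```bash
python3 - <<'E'
from h import *
chain([(.5467,-.0659,.003,192.3)])
f=grab('side'); crop(f,'s3.png',130,130,330,370,2.5)
f=grab('top'); crop(f,'c3.png',70,110,340,270,2.9)
E
```

```text
tcp [ 0.5468 -0.0627  0.0891] yaw -167.5 F [-1.  -0.7  0. ] w 0.0352 t 22.0 q7 1.82
(0.5467, -0.0659, 0.003, 192.3) -> [ 0.08 -0.31  8.61] turn 0.2
```

View pics/c3.png

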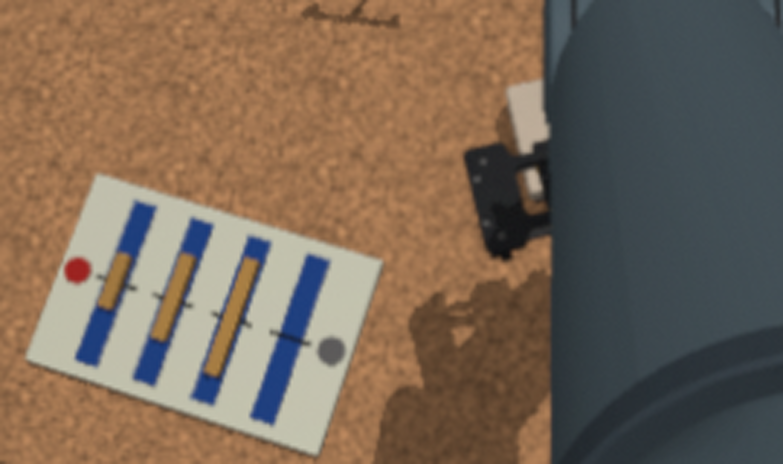

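The three bars lie centred on marks a, b and c: bar_45 at (114,281), bar_70 at (173,298) and bar_95 at (234,318), each on its cross line. Now I'll grip bar_120's free end.

Request:
jog_arm([
  [0, -0.1, 3.5, 0, 0.6],
  [0, -0.1, 6, 0, 0.6],
  [0, -0.1, 7.5, 0, 0.6],
  [0, -0.1, 8.2, 0, 0.6],
  [0, -0.1, 8.5, 0, 0.6],
  [0, -0.1, 8.5, 0, 0.6],
  [0, -0.1, 8.5, 0, 0.6],
])

```text
time_s: 22.72
tool_pos: [0.5479, -0.0665, 0.0051]
eef_rot: [0.001, -0.107, 0.994, -0.0]
wrist_force: [0.8, 0.8, 0.8]
grip_width: 0.0354
```

```bash
python3 - <<'E'
from h import *
chain([(.5467,-.0659,.003,192.3)])
f=grab('side'); crop(f,'s4.png',170,120,320,230,5)
E
```

```text
tcp [ 0.5479 -0.0665  0.0051] yaw -167.7 F [0.8 0.8 0.8] w 0.0354 t 22.7 q7 1.82
(0.5467, -0.0659, 0.003, 192.3) -> [0.11 0.08 0.21] turn 0.0
```

View pics/s4.png

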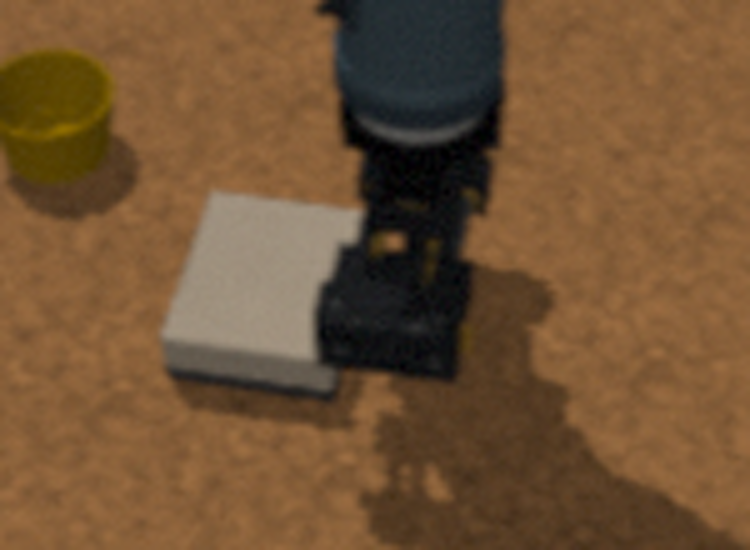

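Brick is in its old place (corner (212,192) equals the earlier pixel); the fingers straddle the bar clear of the brick. Close and draw out level.

Request:
jog_arm([
  [0, 0, 0, 0, 1],
  [0, 0, 0, 0, 1],
  [0, 0, 0, 0, 1],
  [0, 0, 0, 0, 1],
  [0, 0, 0, 0, 1],
  [0, 0, 0, 0, 1],
])

```text
time_s: 23.27
tool_pos: [0.5474, -0.0665, 0.0047]
eef_rot: [0.0, -0.107, 0.994, 0.0]
wrist_force: [-1.2, 0.4, 5.7]
grip_width: 0.0112
```

Request:
jog_arm([
  [0.8, 0, 0, 0, 1],
  [2, 0, 0, 0, 1],
  [3.2, 0, 0, 0, 1],
  [4.4, 0, 0, 0, 1],
  [5.6, 0, 0, 0, 1],
  [6.8, 0, 0, 0, 1],
  [7.5, 0, 0, 0, 1],
  [7.5, 0, 0, 0, 1],
])

```text
time_s: 23.93
tool_pos: [0.4727, -0.0834, 0.0046]
eef_rot: [-0.0, -0.106, 0.994, -0.0]
wrist_force: [-2.4, -1.0, 8.8]
grip_width: 0.0113
```

```bash
python3 - <<'E'
from h import *
chain([])
f=grab('side'); crop(f,'s5.png',170,120,320,230,5)
E
```

```text
tcp [ 0.4727 -0.0834  0.0046] yaw -167.8 F [-2.4 -1.   8.8] w 0.0113 t 23.9 q7 1.85
```

View pics/s5.png

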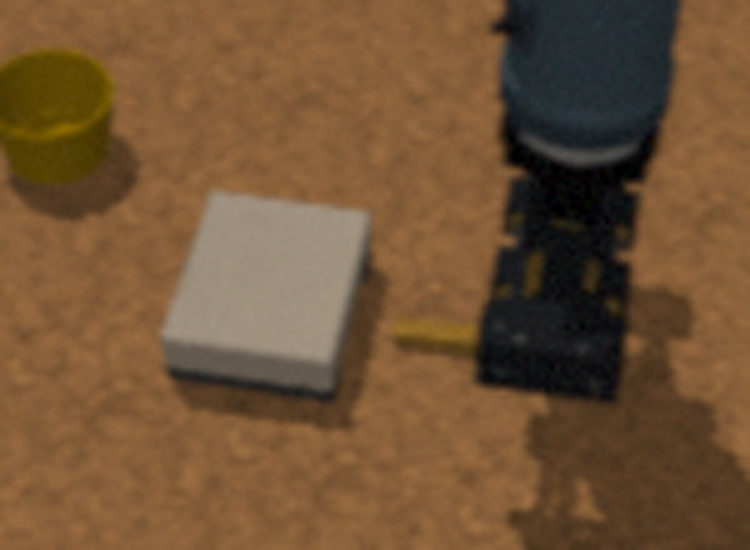

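The bar is fully out (far end at crop (396,331)) and the brick is unmoved. Open and regrasp at the middle.

```bash
python3 - <<'E'
from h import *
f=last('side')
e=px2w(f,[[396/5+170,325/5+120]],.01)[0]; s=monitor.sense()['tool_pos']
print(e, np.hypot(*(e-s)[:2]))
E
```

```text
[ 0.55335613 -0.06237941  0.01      ] 0.08334658516676968
```

Request:
jog_arm([
  [0, 0, 0, 0, 0.6],
  [0, 0, 0, 0, 0.6],
  [0, 0, 0, 0, 0.6],
  [0, 0, 0, 0, 0.6],
  [-1, 0, 0, 0, 0.6],
  [-2, 0, 0, 0, 0.6],
  [-2.4, 0, 0, 0, 0.6],
  [-2.4, 0, 0, 0, 0.6],
])

```text
time_s: 24.65
tool_pos: [0.4995, -0.0769, 0.0043]
eef_rot: [0.001, -0.107, 0.994, -0.0]
wrist_force: [-0.3, 0.8, 0.7]
grip_width: 0.0356
```

Request:
jog_arm([
  [0, 0, 0, 0, 0.6],
  [0, 0, 0, 0, 1],
  [0, 0, 0, 0, 1],
  [0, 0, 0, 0, 1],
  [0, 0, 0, 0, 1],
  [0, 0, 0, 0, 1],
  [0, 0, 0, 0, 1],
])

```text
time_s: 25.23
tool_pos: [0.4971, -0.0777, 0.0042]
eef_rot: [-0.0, -0.107, 0.994, -0.0]
wrist_force: [-0.8, -0.7, 0.1]
grip_width: 0.0118
```

Request:
jog_arm([
  [0, 0, -1, 0, 1],
  [0, 0, -3, 0, 1],
  [0, 0, -6, 0, 1],
  [0, 0, -8.5, 0, 1],
  [0, 0, -8.5, 0, 1],
  [0, 0, -8.5, 0, 1],
])

```text
time_s: 25.73
tool_pos: [0.4984, -0.0777, 0.0909]
eef_rot: [0.002, -0.107, 0.994, -0.0]
wrist_force: [0.3, 0.0, -1.2]
grip_width: 0.0108
```

```bash
python3 - <<'E'
from h import *
chain([(.47,.08,.1,175),(.4621,.1848,.055,161.6),(.4621,.1848,.0153,161.6)])
f=grab('side'); crop(f,'s6.png',170,120,320,230,5)
E
```

```text
tcp [ 0.4984 -0.0777  0.0909] yaw -167.7 F [ 0.3  0.  -1.2] w 0.0108 t 25.7 q7 1.85
(0.47, 0.08, 0.1, 175) -> [-0.57 16.02 -0.91] turn 17.3
(0.4621, 0.1848, 0.055, 161.6) -> [ 1.7  10.37  4.5 ] turn 13.4
(0.4621, 0.1848, 0.0153, 161.6) -> [0.   0.   3.97] turn -0.0
```

View pics/s6.png

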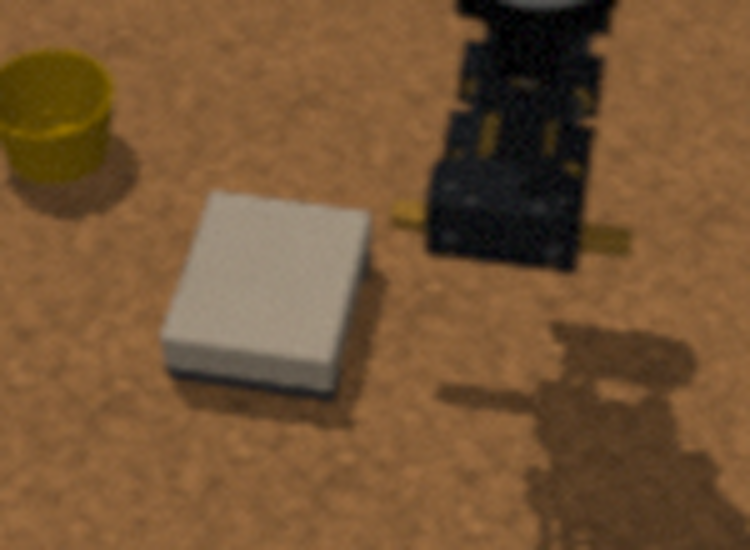

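Bar_120 held level near its middle; brick still at (212,192). Carry to mark d.

Request:
jog_arm([
  [-0.6, 16, -0.9, 17.3, 1],
  [-0.6, 16, -0.9, 17.3, 1],
  [-0.6, 16, -0.9, 17.3, 1],
  [-0.6, 16, -0.9, 17.3, 1],
  [-0.6, 16, -0.9, 17.3, 1],
  [-0.6, 16, -0.9, 17.3, 1],
  [-0.6, 16, -0.9, 17.3, 1],
  [-0.6, 16, -0.9, 17.3, 1],
])

```text
time_s: 26.45
tool_pos: [0.4689, 0.0782, 0.0976]
eef_rot: [-0.001, 0.045, 0.999, -0.001]
wrist_force: [0.3, 0.2, -1.1]
grip_width: 0.0115
```

Request:
jog_arm([
  [1.7, 10.4, 4.3, 13.4, 1],
  [1.7, 10.4, 4.3, 13.4, 1],
  [1.7, 10.4, 4.3, 13.4, 1],
  [1.7, 10.4, 4.3, 13.4, 1],
  [1.7, 10.4, 4.3, 13.4, 1],
  [1.7, 10.4, 4.3, 13.4, 1],
  [1.7, 10.4, 4.3, 13.4, 1],
  [1.7, 10.4, 4.3, 13.4, 1],
])

```text
time_s: 27.12
tool_pos: [0.4621, 0.1832, 0.0556]
eef_rot: [0.0, 0.162, 0.987, -0.0]
wrist_force: [1.0, 0.3, -2.0]
grip_width: 0.0118
```

```bash
python3 - <<'E'
from h import *
chain([(.4621,.1848,.0153,161.6)])
f=grab('side'); crop(f,'s7.png',130,200,330,370,3.5)
f=grab('top'); crop(f,'c7.png',70,160,220,280,5)
E
```

```text
tcp [0.4621 0.1832 0.0556] yaw 161.4 F [ 1.   0.3 -2. ] w 0.0118 t 27.1 q7 0.9
(0.4621, 0.1848, 0.0153, 161.6) -> [0.05 0.15 4.03] turn -0.2
```

View pics/c7.png

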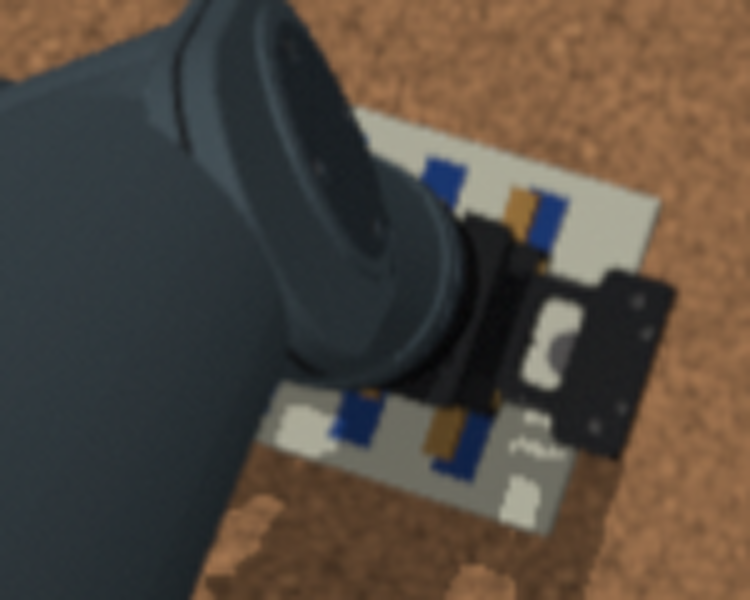

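```bash
python3 - <<'E'
from h import *
f=last('top')
w=px2w(f,[[521/5+70,188/5+160],[441/5+70,460/5+160]],.0614); print(w,w.mean(0),np.linalg.norm(w[1]-w[0]))
E
```

```text
[[0.51915033 0.16360225 0.0614    ]
 [0.40346349 0.19569289 0.0614    ]] [0.46130691 0.17964757 0.0614    ] 0.12005521360292219
```

Bar ends are at (521,188) and (441,460). The middle is within about 1 mm of the mark along its length, so I'll lower and release.

Request:
jog_arm([
  [0, 0.1, 2, 0, 1],
  [0, 0.1, 3, 0, 1],
  [0, 0.1, 3.6, 0, 1],
  [0, 0.1, 3.9, 0, 1],
  [0, 0.1, 4, 0, 1],
  [0, 0.1, 4, 0, 1],
  [0, 0.1, 4, 0, 1],
])

```text
time_s: 27.8
tool_pos: [0.462, 0.1861, 0.0156]
eef_rot: [0.0, 0.16, 0.987, 0.0]
wrist_force: [0.4, 0.2, -1.6]
grip_width: 0.0114
```

Request:
jog_arm([
  [0, 0, 0, 0, 0.6],
  [0, 0, 0, 0, 0.6],
  [0, 0, 0, 0, 0.6],
  [0, 0, 0, 0, 0.6],
  [0, 0, -2, 0, 0.6],
  [0, 0, -6, 0, 0.6],
  [0, 0, -10, 0, 0.6],
  [0, 0, -12, 0, 0.6],
])

```text
time_s: 28.47
tool_pos: [0.4632, 0.1866, 0.139]
eef_rot: [0.002, 0.16, 0.987, 0.001]
wrist_force: [0.4, 0.4, -0.1]
grip_width: 0.0353
```

Request:
jog_arm([
  [-4, -20, 0, 0, 0.6],
  [-4, -20, 0, 0, 0.6],
  [-4, -20, 0, 0, 0.6],
  [-4, -20, 0, 0, 0.6],
  [-4, -20, 0, 0, 0.6],
  [-4, -20, 0, 0, 0.6],
  [-4, -20, 0, 0, 0.6],
  [-4, -20, 0, 0, 0.6],
])

```text
time_s: 29.13
tool_pos: [0.4367, -0.0158, 0.1354]
eef_rot: [0.0, 0.16, 0.987, 0.0]
wrist_force: [-0.6, 0.4, 0.3]
grip_width: 0.0352
```

```bash
python3 - <<'E'
from h import *
chain([])
f=grab('side'); s=cv2.resize(f['img'][130:370,130:310],None,fx=2.2,fy=2.2,interpolation=2)
g=grab('top'); t=cv2.resize(g['img'][160:280,75:210],None,fx=3,fy=3,interpolation=2)
o=np.zeros((max(len(s),len(t)),s.shape[1]+t.shape[1],3),np.uint8); o[:len(s),:s.shape[1]]=s; o[:len(t),s.shape[1]:]=t
cv2.imwrite('pics/fin.png',o[...,::-1]); print(o.shape,s.shape)
E
```

```text
tcp [ 0.4367 -0.0158  0.1354] yaw 161.6 F [-0.6  0.4  0.3] w 0.0352 t 29.1 q7 1.29
(528, 801, 3) (528, 396, 3)
```

View pics/fin.png

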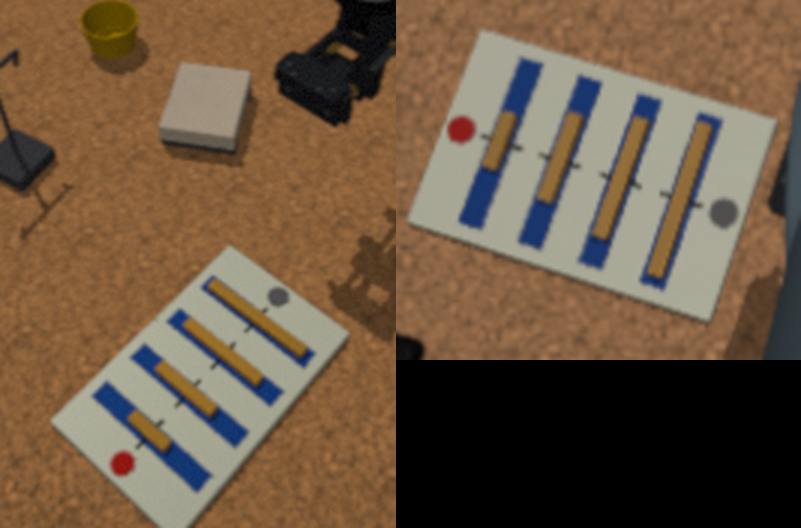

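```bash
python3 - <<'E'
from h import *
print(order.finish_job())
E
```

```text
the job is handed in; nothing more can be done
None
```

All four bars are on the layout board and the job is handed in, at about 29 s of the 141 s limit. From the red dot to the grey end they run 45, 70, 95, 120 mm.

- **Bars 45, 70 and 95:** each was picked from the table and laid on its mark.
- **Bar 120:** I gripped its free end, drew it out level by about 75 mm, then regrasped it at the middle and laid it on the mark at the grey end.
- **Last checks, by eye in both cameras:** every bar lies flat along its own mark. Each is centred on the cross line to within an estimated few millimetres; I did not measure each bar separately at the end. The gripper is open and clear of everything.
- **Brick:** it showed at the same pixel position before and after the bar came out, and still looked in place in the final view.

No check failed or disagreed. One move call was refused for having nine rows, and I repeated it with eight; nothing in the scene was affected.

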